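Set the depth stop of a coffee tamping stand

TASK

The tamper of the coffee tamping stand rests on the wooden setting gauge, but its knurled stop collar is still too high up the threaded rod. Spin the collar down until it just seats on the steel sleeve, gently and without lifting the tamper off the gauge; then draw the gauge out sideways and lay it flat on the worktop clear of the stand, so that the tamper stays hanging from its collar at the gauge's height. Leave the things round about where they are.

Things in the scene. Friction and masses are not known exactly. Their poses are not given: they have to be found in the camera images.
- stand: fixed dark steel tamping stand. Origin: underside of base plate on the tamper's axis; z up, x towards the column behind the tamper, y to the side where the gauge comes out. Base plate 10 mm thick, 52.5 mm to -x, 82.5 to +x, 65 to -y, 95 to +y. Column 34 x 46 mm at x = 58. The tamper's foot, 51 mm wide, starts resting on the gauge
- bridge_top (a point): point on the tamper's axis at the bridge's top, 103 mm above the worktop (bridge 40 mm wide in the stand's y, from x = -25 to 78). Here a plain steel sleeve, 26 mm in diameter with a flat top, stands up round the rod; the collar is to seat on it. It is set anew every time, 19 to 28 mm high above this point, and is not measured: feel for it
- collar_mid (a point): centre, half-way up, of the knurled steel stop collar, 45 mm wide, 26 mm high, 145 to 152 mm above the worktop at the start; frame turns with it. Rod end, 14 mm thick, 20 to 24 mm above this point at the start, up to 35 mm when seated; nothing else above. Tamper, rod and collar (0.7 kg) slide up together if the collar is pulled up. It stays where it is let go
- collar (a joint): turn of the collar on its rod, rad; grows clockwise seen from above, which runs it down: 16 mm a full turn, 2.55 mm a rad. Turns freely with about 0.06 N m. Starts between 0 and 0.8; 2 to 5.5 rad are needed. Gripped and seated, further turning lifts the tamper off the gauge, and pushing the collar down loads the sleeve
- foot (a point): centre of the underside of the tamper's steel foot, 51 mm in diameter; moves only up and down on the stand's axis; starts 34 mm above the worktop, resting on the gauge
- gauge_grip (a point): centre of the upright grip of the loose wooden gauge (about 90 g); z up, y along the bar away from the stand. Grip 24 (x) x 34 (y) x 36 mm high, centre 40 mm above the gauge's underside, at the outer end of a bar 24 wide, 24 thick, 150 long that reaches 133 mm inward, 17 mm outward of here. Starts on the base plate under the foot, 108 mm out from the axis
- tomato: a tomato, about 74 mm, bystander; origin under its middle
- lemon: a lemon, 83 mm long, bystander; origin under its middle
- espresso_cup: a small green and white cup 64 mm wide, 49 mm high, bystander; origin under its middle
- tuna_tin: a flat tin 86 mm wide, 40 mm high, bystander; origin under its middle
Things that resemble listed ones, but are neither listed nor needed, are in the scene too. Of the things that look like the part that bears gauge_grip, the larger one is meant.

How it is judged (in metres and radians):
On the way, in this order (a step that is already met when the one before it is completed fails the run):
1. the collar has been spun down the rod while the gauge is still in place under the tamper (distance of collar_mid from where it was at the start of the episode above 0.004 m and distance of foot from where it was at the start of the episode below 0.0025 m and distance of gauge_grip from where it was at the start of the episode below 0.012 m), for 0.2 s.
2. the gauge has been drawn out from under the tamper, which stays up (horizontal distance between gauge_grip and foot above 0.165 m and distance of foot from where it was at the start of the episode below 0.0025 m), for 0.2 s.
At the end, for the whole second after the job is handed in: The tamper's foot is within 1.5 mm of the height at which it stood on the gauge, now held by the collar alone; the collar is at rest; the gauge lies upright and flat on the worktop, off the stand, its grip more than 200 mm from the tamper's axis (distance of foot from where it was at the start of the episode below 0.0015 m and velocity of joint collar between -0.05 and 0.05 rad/s and horizontal distance between gauge_grip and foot above 0.2 m and height (world z) of gauge_grip between 0.034 and 0.044 m and angle between gauge_grip's own z axis and vertical below 0.1 rad and contact force between gauge and stand below 0.05 N); the robot touches nothing.
It fails at once if the collar is forced down on the sleeve (over 35 N) (contact force between collar and stand above 35 N).
It fails at once if the tamper is lifted more than 6 mm off its starting height (distance of foot from where it was at the start of the episode above 0.006 m and height (world z) of foot above 0.036 m).
It fails at once if a bystander is pushed more than 30 mm (distance of any of tomato, lemon, espresso_cup, tuna_tin from where it was at the start of the episode above 0.03 m).
It also fails if it takes over 70 s, if anything falls off the work surface, if the arm or the gripper's body presses on something with over 40 N, if the wrist force passes 120 N, or if a joint passes its speed limit or range.

ROBOT

A 6-joint arm with a two-finger parallel gripper is mounted at the origin on a cart in front of the work surface, level with it; the furniture and walls round the work are solid. World frame = base frame: x ahead of the robot, y to its left, z up, the work surface at z = 0. Lengths are in mm, angles in rad, forces in N, time in s.
With the tool pointing down it reaches from about 375 to 825 mm from the base axis. Payload 5.5 kg.
Tool frame: the origin (TCP) lies on the centre line of the jaws, within the pads' length; the fingertips stand ahead of it and the grasp point (between the pads) lies 11 mm behind it (arm.tip_extent is the z of the fingertips in the tool frame, in mm); z points along the fingers, y is the line along which they close (so a half turn about z gives the same grasp; the last joint's range is limited). The gripper opens to 85 mm and grips with 20 to 120 N. Pads are 22 mm wide; open, the fingers measure 114 mm over their backs; the gripper's body (76 mm by 85 mm) begins 54 mm behind the grasp point. The pads swing forward as they close: fully open they stand 13 mm farther back than shut.
Start: joints at [-1.323, 0.314, -0.047, 1.21, 0, 1.571], TCP at [147.16, -581.669, 239.299] pointing down, gripper open.
Joint ranges: [-2.67, 2.67], [-0.69, 1.73], [-1.03, 1.25], [-2.08, 2.16], [-1.42, 1.45], [-3.14, 3.14]. Speed limits (rad/s): [2.39, 2.39, 3.01, 3.14, 3.14, 3.14].

INTERFACE

Orientations are given as [roll, pitch, yaw] about the fixed x, y, z axes, in that order (R = Rz(yaw) Ry(pitch) Rx(roll)).
In Python, from rig import arm, cams, finder gives the robot as it stands.
- The arm moves only by the shell command python3 -m pendant 'ROWS' [FORCE]. ROWS is JSON, a list of rows, each a list of 5 numbers: the opening in per cent of the stroke, from 0 (shut) to 100 (fully open), then the shift along the tool's x, y, z in mm, then the turn about the tool's z in rad. A call has 1 to 20 rows; each row shifts and turns the commanded pose from where the row before left it, along the tool's axes as they then stand; what a row does not reach is not made up. A row lasts 1/12 s, in which the tool goes at most 41.7 mm and 7.16 degrees, less where a joint would pass 70% of its speed; a pose out of reach is approached as far as the arm can. A call with a gripper value outside its range is refused whole. The fingers move at their own pace and stop on an object; FORCE is the grip in N (left out, the last holds). Time passes only in rows, so rows that do not move let the fingers close. It gives the time, the measured TCP pose, the force, the opening and the grip force at its end, in the units of the state.
- arm.state(): the state, without advancing time (a new reading comes with each control period).
- cams.camera(name): name is "scene" or "top" or "wrist"; returns the picture (480x640x3 uint8, red, green, blue); there is no depth.
- cams.camera_params(name): a dict with "vfov" (degrees; the focal length in pixels is half the picture's height over the tangent of half this angle, whatever the lens; pixels are square), "cx", "cy" (the principal point, pixels), "cam_to_world" (4x4, takes a point from camera to world coordinates); the wrist camera has in their place "tool_from_camera" (4x4, takes a point from camera to tool coordinates, whose origin is the TCP and whose axes are the flange's). Camera axes: x right, y down, z forward; pixel columns grow to the right and rows downward; lengths in mm; the calibration is good to about 2 mm. The wrist camera is an equidistant fisheye: a pixel r from the principal point sees the ray r / f radians off the axis. A picture is of the moment at which its call begins: read the wrist's pose just before it. camera_params takes no time and is no camera call.
- arm.finish_job(): hands the job in; it is judged then, once.
Trained networks look in the newest picture that a camera, given by its name, has taken for a name from the list of things; names that differ only in an ending like _2 or _b are one class to them, and where a whole thing is asked for, a point or a joint stands for the part that bears it (a point fixed in the world has none). Each returns a list of dicts, best first, with "confidence" (0 to 1); they miss things now and then, are a little off and sometimes report something else, mostly with a low value. They report only what shows in the picture. A call takes as long as a camera call. They do not tell look-alikes from the thing itself.
- finder.find_in(thing, camera): "xyz" ([x, y, z] in mm, in the coordinates of the camera as it stood for that picture, good to about 4 mm: the middle of the surface that is visible of it).
The state is a dict: "t": time; "qpos": joint angles; "joint_velocities": joint speeds; "joint_torque": joint torques, N m; "eef_pos": TCP position; "tool_rot": TCP orientation; "contact_force": force on the tool from outside, world axes, zero at the start; "moment": the same for the moment, N m; "width": finger opening in mm; "grip_force": force on a finger pad.
Only numpy, scipy, OpenCV 4.12 (cv2) and the standard library are available. Lean on these libraries where they do the work, as an engineer would, in place of code of your own. Each camera call takes 0.05 s, during which the arm holds its last target. There are 200 camera calls.

## Working session

There is one attempt and no reset: what is moved stays moved. The work goes in short steps, Python scripts to look and compute and a shell command to move; the robot and the scene stay as the last step left them, time stands still between calls to the robot, and variables do not carry over. Pictures are saved under pics/ and viewed, at most 10 in all, crops included, and the job is handed in when it is done.

```bash
mkdir -p pics; ls
python3 - <<'E'
from rig import arm,cams,finder
import cv2,numpy as np
print(arm.state()); print(arm.tip_extent)
for c in ("scene","top"):
    im=cams.camera(c); cv2.imwrite(f"pics/{c}1.png",im[...,::-1])
    p=cams.camera_params(c); T=np.array(p["cam_to_world"]); print(c,p)
    for n in ("stand","collar_mid","collar","foot","gauge_grip","tomato","lemon","espresso_cup","tuna_tin"):
        try:
            for d in finder.find_in(n,c)[:3]: print(n,round(d["confidence"],2),(T@np.r_[d["xyz"],1])[:3].round(1))
        except Exception as e: print(n,e)
E
```

```text
pics
{'t': 0.0, 'qpos': array([-1.32295904e+00,  3.14234558e-01, -4.81071483e-02,  1.21021595e+00,
       -2.14560644e-05,  1.57081314e+00]), 'joint_velocities': array([ 0.00029057, -0.00076567,  0.00070996, -0.00080207,  0.00069201,
        0.00166136]), 'joint_torque': array([-7.75540720e-04, -5.39588463e+01,  3.39750981e+01,  1.91600790e-02,
        5.61764421e-05, -2.43266399e-06]), 'eef_pos': array([ 147.03360861, -581.09809808,  238.41715039]), 'tool_rot': array([-3.13983133e+00,  2.14856480e-05,  2.47820512e-01]), 'contact_force': array([ 0.52280154, -0.22305065, -0.22874102]), 'moment': array([-0.02608966,  0.0026402 ,  0.02103935]), 'grip_force': 0.0, 'width': 85.41299487376767}
8.0
scene {'vfov': 42.00727339356978, 'cx': 308.2855800662984, 'cy': 246.77665294016754, 'cam_to_world': array([[-8.82803842e-01, -3.51337356e-01,  3.11800319e-01,
         1.18737554e+02],
       [-4.69617753e-01,  6.44852800e-01, -6.03012465e-01,
         9.89034412e+02],
       [ 1.07954962e-02, -6.78768686e-01, -7.34272789e-01,
         1.24504245e+03],
       [ 0.00000000e+00,  0.00000000e+00,  
[... 700 characters left out ...]
15952e-01,  2.71337996e-02, -5.63076307e-03,
         6.57011472e+01],
       [ 3.18626495e-03, -8.93053775e-02, -9.95999195e-01,
         1.76616989e+03],
       [ 0.00000000e+00,  0.00000000e+00,  0.00000000e+00,
         1.00000000e+00]])}
stand 0.67 [ 526.1 -100.8    7.5]
collar_mid 0.78 [ 517.6 -124.4  162.9]
collar_mid 0.28 [ 530.9 -103.4   10.6]
collar 0.56 [ 513.1 -122.4  160.6]
collar 0.34 [713.9  87.5  32.6]
foot 0.75 [ 511.6 -119.9  159.5]
gauge_grip 0.89 [463.8 -67.1  29.6]
gauge_grip 0.74 [488.6 247.3  16.8]
tomato 0.75 [ 592.6 -301.2   45.9]
lemon 0.81 [ 444.  -286.3   49.5]
lemon 0.3 [ 512.2 -122.8  163.9]
espresso_cup 0.92 [458.9 424.4  24.4]
tuna_tin 0.69 [714.4  82.9  30.4]
```

View pics/scene1.png

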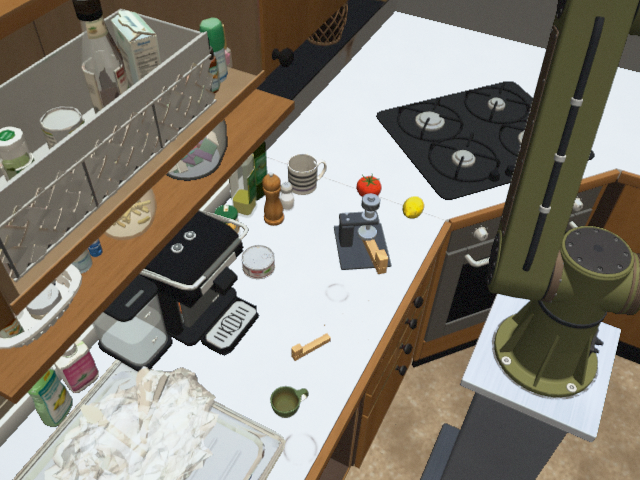

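View pics/top1.png

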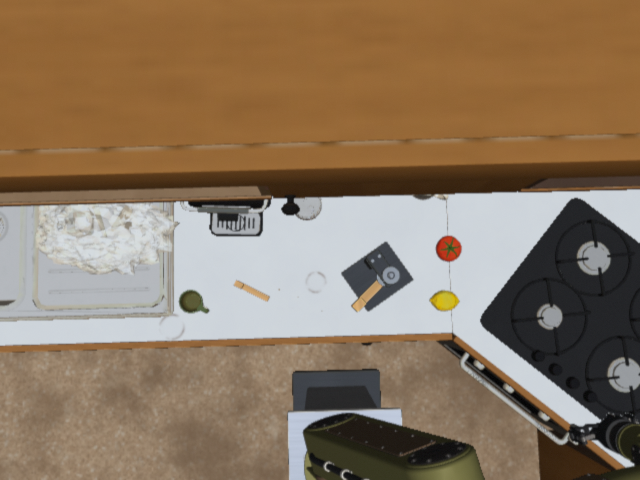

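The gauge candidates are the one in the stand (scene 377,255; top 368,293) and the one lying loose (scene 310,345; top 252,290). The stand one fits: it sits on the base plate under the foot, and it looks larger. I'll confirm that in an enlarged crop.

Run:
```python
import cv2,numpy as np
t=cv2.imread("pics/top1.png"); s=cv2.imread("pics/scene1.png")
f=lambda im,x,y,w,h,k:cv2.resize(im[y:y+h,x:x+w],None,fx=k,fy=k,interpolation=cv2.INTER_CUBIC)
a=np.hstack([f(t,335,235,80,80,5),f(s,330,185,80,80,5)])
b=np.hstack([f(t,225,270,80,40,5),f(s,275,325,80,40,5)])
cv2.imwrite("pics/crop1.png",np.vstack([a,b]))
```

```text
(no output)
```

View pics/crop1.png

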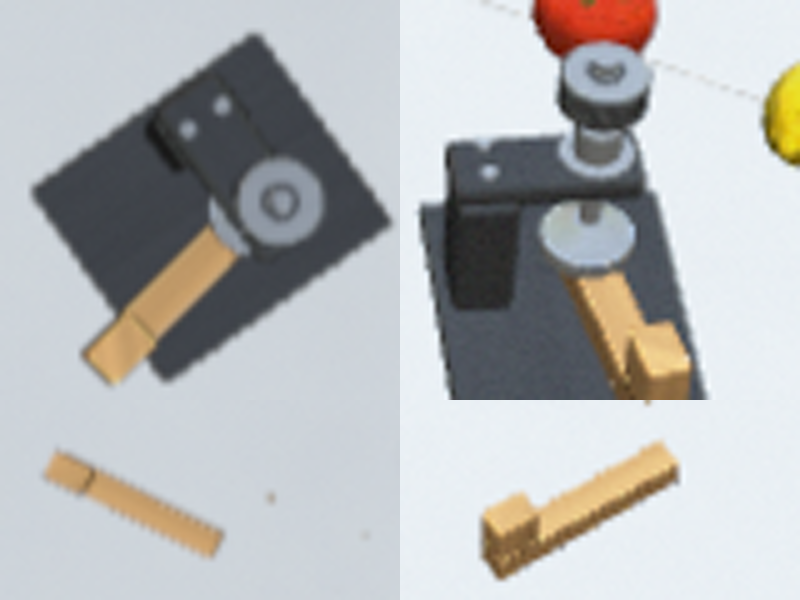

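The crop confirms it. The gauge under the foot (top-crop grip about 118,350) is the larger one, with a wider bar and grip than the loose one below. The collar's top centre is at about crop (281,203).

```bash
cat > h.py <<'E'
import numpy as np
from rig import arm,cams
def ray(cam,px,z):
    p=cams.camera_params(cam); T=np.array(p["cam_to_world"]); f=240/np.tan(np.radians(p["vfov"]/2))
    d=T[:3,:3]@np.array([(px[0]-p["cx"])/f,(px[1]-p["cy"])/f,1]); o=T[:3,3]
    return o+d*(z-o[2])/d[2]
E
python3 - <<'E'
from h import *
q=lambda x,y,z:ray("top",(335+(x)/5-.4,235+y/5-.4),z)
C=[q(*c,10) for c in [(255,33),(392,222),(166,382),(32,192)]]
for c in C: print(c.round(1))
for i in range(4):
    d=C[(i+1)%4]-C[i]; print(np.hypot(*d[:2]).round(1),np.degrees(np.arctan2(d[1],d[0])).round(1))
A=q(281,203,161);print("collar",A); print("rodtop",q(281,203,172))
G=q(118,350,68);print("grip",G, np.hypot(*(G-A)[:2]),np.degrees(np.arctan2(*(G-A)[1::-1])))
s=lambda x,y,z:ray("scene",(330+(x-400)/5-.4,185+y/5-.4),z)
print("scene collar",s(606,72,161))
# base frame axis
c=sum(C)/4; print("base centre",c)
import cv2
E
```

```text
[ 618.6 -132.5   10. ]
[ 509.1 -206.1   10. ]
[422.5 -75.   10. ]
[531.6  -2.8  10. ]
132.0 -146.1
157.1 123.4
130.8 33.5
156.2 -56.1
collar [ 515.83968182 -125.62000105  161.        ]
rodtop [ 515.42556399 -124.30890455  172.        ]
grip [441.6822981  -44.77396977  68.        ] 109.70596306902748 132.52912750625973
scene collar [ 517.09710618 -123.56624148  161.        ]
base centre [ 520.45239822 -104.07995053   10.        ]
```

```bash
python3 -m pendant '[[100,31,-23,0,0],[100,31,-23,0,0],[100,31,-23,0,0],[100,31,-23,0,0],[100,31,-23,0,0],[100,31,-23,0,0],[100,31,-23,0,0],[100,31,-23,0,0],[100,31,-23,0,0],[100,31,-23,0,0],[100,31,-23,0,0],[100,31,-23,0,0],[100,31,-23,0,0],[100,31,-23,0,0],[100,31,-23,0,0],[100,0,0,0,0.1],[100,0,0,0,0],[100,0,0,0,0],[100,0,0,0,0]]' 20
python3 - <<'E'
from h import *; import cv2
s=arm.state(); print({k:np.round(s[k],3) for k in ("t","qpos","eef_pos","tool_rot","contact_force","width")})
cv2.imwrite("pics/w1.png",cams.camera("wrist")[...,::-1]); print(cams.camera_params("wrist"))
E
```

```text
t: 2.58
eef_pos: [512.8, -133.7, 239.3]
tool_rot: [3.141, 0.0, 0.149]
contact_force: [-0.3, -0.0, -0.1]
width: 85.5
grip_force: 0.0
{'t': np.float64(2.583), 'qpos': array([-0.255,  0.182, -0.217,  1.172, -0.   ,  2.738]), 'eef_pos': array([ 512.776, -133.748,  239.301]), 'tool_rot': array([3.141, 0.   , 0.149]), 'contact_force': array([-0.299, -0.032, -0.053]), 'width': np.float64(85.455)}
{'vfov': 65.70646984690485, 'cx': 318.7336277453004, 'cy': 235.31366515500466, 'tool_from_camera': array([[-8.05972825e-05, -9.52708509e-01, -3.03885655e-01,
         7.84497036e+01],
       [ 9.99999898e-01,  5.80923118e-05, -4.47346928e-04,
        -8.10896985e-02],
       [ 4.43844645e-04, -3.03885660e-01,  9.52708407e-01,
        -1.34092533e+02],
       [ 0.00000000e+00,  0.00000000e+00,  0.00000000e+00,
         1.00000000e+00]])}
```

View pics/w1.png

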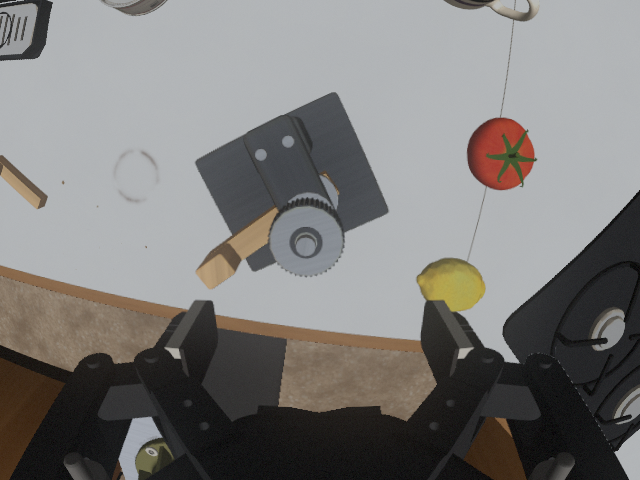

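Collar top centre is at about (307,237) and the rod end at about (306,244). Gauge grip is at about (215,270).

```bash
cat >> h.py <<'E'
from scipy.spatial.transform import Rotation as Ro
def wray(px,z,s=None):
    s=s or arm.state(); p=cams.camera_params("wrist"); f=240/np.tan(np.radians(p["vfov"]/2))
    u=np.array([px[0]-p["cx"],px[1]-p["cy"]]); r=np.hypot(*u); th=r/f
    d=np.r_[np.sin(th)*u/r,np.cos(th)]; T=np.array(p["tool_from_camera"]); R=Ro.from_euler("xyz",s["tool_rot"]).as_matrix()
    d=R@T[:3,:3]@d; o=np.array(s["eef_pos"])+R@T[:3,3]
    return o+d*(z-o[2])/d[2]
E
python3 - <<'E'
from h import *
print(wray((307,237),161),wray((306,244),171))
c=[wray(p,10) for p in [(336,93),(387,212),(255,271),(196,160)]]
for i in range(4):
    d=c[(i+1)%4]-c[i]; print(c[i].round(1),np.hypot(*d[:2]).round(1),np.degrees(np.arctan2(d[1],d[0])).round(1))
print("gripouter",wray((215,270),68),wray((246,236),34))
E
```

```text
[ 521.11794697 -125.4252817   161.        ] [ 520.08777192 -125.29204949  171.        ]
[ 619.4 -134.6   10. ] 129.4 -147.3
[ 510.4 -204.4   10. ] 152.6 123.8
[425.7 -77.6  10. ] 132.6 33.4
[536.4  -4.6  10. ] 154.2 -57.4
gripouter [446.79830758 -47.45885519  68.        ] [471.98323921 -68.37582539  34.        ]
```

```bash
python3 -m pendant '[[100,5.9,-7.9,0,0],[100,0,0,0,-0.125],[100,0,0,0,-0.125],[100,0,0,0,-0.125],[100,0,0,0,-0.125],[100,0,0,0,-0.125],[100,0,0,0,-0.125],[100,0,0,0,-0.125],[100,0,0,0,-0.125],[100,0,0,0,-0.125],[100,0,0,0,-0.125],[100,0,0,0,-0.125],[100,0,0,0,-0.125],[100,0,0,0,-0.125],[100,0,0,0,-0.125],[100,0,0,0,-0.125],[100,0,0,0,-0.125],[100,0,0,0,-0.125],[100,0,0,0,-0.125],[100,0,0,0,-0.125]]'; python3 -m pendant '[[100,0,0,0,-0.125],[100,0,0,0,-0.125],[100,0,0,0,-0.125],[100,0,0,0,-0.125],[100,0,0,0,-0.125],[100,0,0,0,-0.125],[100,0,0,0,-0.125],[100,0,0,0,-0.125],[100,0,0,0,-0.125],[100,0,0,0,-0.125],[100,0,0,0,-0.125],[100,0,0,0,-0.125],[100,0,0,0,-0.125],[100,0,0,0,-0.125],[100,0,0,0,-0.125],[100,0,0,0,-0.125],[100,0,0,0,-0.125],[100,0,0,0,-0.125],[100,0,0,0,-0.125],[100,0,0,0,-0.125]]';python3 -m pendant '[[100,0,0,0,-0.125],[100,0,0,0,-0.125],[100,0,0,0,-0.125],[100,0,0,0,-0.125],[100,0,0,0,-0.125],[100,0,0,0,-0.125],[100,0,0,0,-0.125],[100,0,0,20,0],[100,0,0,20,0],[100,0,0,20,0],[100,0,0,0,0],[100,0,0,0,0],[100,0,0,0,0]]'
python3 - <<'E'
from h import *; import cv2
s=arm.state(); print({k:np.round(s[k],3) for k in ("t","qpos","eef_pos","tool_rot","contact_force","moment","width")})
cv2.imwrite("pics/w2.png",cams.camera("wrist")[...,::-1])
E
```

```text
t: 4.3
eef_pos: [517.9, -124.7, 239.4]
tool_rot: [3.141, 0.0, 2.528]
contact_force: [0.4, -0.6, 0.3]
width: 85.6
grip_force: 0.0
t: 5.97
eef_pos: [517.9, -124.8, 239.4]
tool_rot: [-3.141, 0.0, -1.255]
contact_force: [-0.4, -0.3, 0.7]
width: 85.4
grip_force: 0.0
t: 7.05
eef_pos: [518.5, -124.7, 180.4]
tool_rot: [-3.141, -0.001, -0.386]
contact_force: [-0.1, 0.2, -0.1]
width: 85.1
grip_force: 0.0
{'t': np.float64(7.05), 'qpos': array([-0.236,  0.22 , -0.308,  1.042,  0.   , -2.992]), 'eef_pos': array([ 518.456, -124.74 ,  180.372]), 'tool_rot': array([-3.141e+00, -1.000e-03, -3.860e-01]), 'contact_force': array([-0.064,  0.218, -0.101]), 'moment': array([-0.006, -0.014,  0.002]), 'width': np.float64(85.122)}
```

View pics/w2.png

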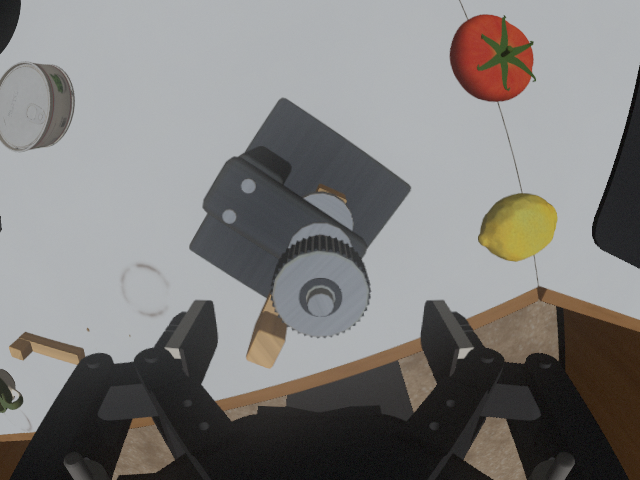

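Collar top centre is at about (321,291), rod end at about (321,301). The gauge grip top is at about (265,345).

Run:
```python
from h import *
for z in (158,161,165): print(wray((321.5,291),z),wray((320.5,301),z+9))
print(wray((265,350),68),wray((276,300),34))
```

```text
[ 519.3738299  -125.87066261  158.        ] [ 519.0173253  -125.18344294  167.        ]
[ 520.74852607 -126.40366503  161.        ] [ 520.48283823 -125.76278469  170.        ]
[ 522.58145431 -127.11433492  165.        ] [ 522.43685548 -126.53524036  174.        ]
[445.11407344 -47.42234511  68.        ] [468.95024986 -64.6042481   34.        ]
```

```bash
python3 -m pendant '[[100,0,0.6,15,0],[100,0,0,15,0],[100,0,0,13,0],[100,0,0,0,0],[100,0,0,0,0]]'; python3 -m pendant '[[40,0,0,0,0],[40,0,0,0,0],[40,0,0,0,0],[40,0,0,0,0],[40,0,0,0,0],[40,0,0,0,0],[40,0,0,0,0],[40,0,0,0,0],[40,0,0,0,0],[40,0,0,0,0]]' 20
```

```text
t: 7.52
eef_pos: [518.0, -125.1, 137.0]
tool_rot: [-3.141, -0.0, -0.385]
contact_force: [0.9, 0.0, -0.5]
width: 85.7
grip_force: 0.0
t: 8.35
eef_pos: [518.4, -125.4, 137.3]
tool_rot: [3.141, -0.002, -0.385]
contact_force: [-1.2, -2.3, 7.1]
width: 44.6
grip_force: 20.3
```

```bash
python3 -m pendant '[[40,0,0,0,0.12],[40,0,0,0.2,0.12],[40,0,0,0.3,0.12],[40,0,0,0.3,0.12],[40,0,0,0,0]]'
```

```text
t: 8.77
eef_pos: [518.1, -125.8, 136.1]
tool_rot: [3.141, -0.002, -0.869]
contact_force: [-1.2, -2.9, 4.8]
width: 44.4
grip_force: 20.3
```

```bash
python3 -m pendant '[[40,0,0,0.3,0.12],[40,0,0,0.3,0.12],[40,0,0,0.3,0.12],[40,0,0,0.3,0.12],[40,0,0,0,0]]'; python3 -c "
from h import *;s=arm.state();print(s['moment'],s['contact_force'])"
```

```text
t: 9.18
eef_pos: [517.7, -125.9, 134.9]
tool_rot: [3.141, -0.002, -1.347]
contact_force: [-3.3, -3.2, 6.9]
width: 44.3
grip_force: 20.4
[-0.74040974  0.5694464  -0.02364418] [-3.31909589 -3.16793273  6.85027316]
```

```bash
python3 -m pendant '[[40,0,0.3,0.0,0.12],[40,0,0,0.3,0.12],[40,0,0,0.3,0.12],[40,0,0,0.3,0.12],[40,0,0,0.3,0.12],[40,0,0,0.3,0.12],[40,0,0,0,0]]'; python3 -c "
from h import *;s=arm.state();print(s['moment'],s['contact_force'])"
```

```text
t: 9.77
eef_pos: [517.0, -125.8, 133.0]
tool_rot: [3.142, -0.002, -2.067]
contact_force: [-2.6, -4.3, 5.1]
width: 43.9
grip_force: 20.5
[-0.70549441  0.70884713 -0.07110304] [-2.5862216  -4.26017982  5.05822198]
```

```bash
python3 -m pendant '[[40,0.6,0.2,0.3,0.12],[40,0,0,0.3,0.12],[40,0,0,0.3,0.12],[40,0,0,0,0]]'; python3 -c "
from h import *;s=arm.state();print(s['moment'],s['contact_force'])"
```

```text
t: 10.1
eef_pos: [516.7, -125.7, 132.2]
tool_rot: [3.141, -0.001, -2.426]
contact_force: [-2.3, -1.0, 5.4]
width: 44.0
grip_force: 20.5
[-0.34033224  0.57095547 -0.03805571] [-2.27909681 -1.00163632  5.44980795]
```

```bash
python3 -m pendant '[[40,0,0,0.3,0.12],[40,0,0,0.3,0.12],[40,0,0,0.3,0.12],[40,0,0,0,0]]'; python3 -c "
from h import *;s=arm.state();print(s['moment'],s['contact_force'])"
```

```text
t: 10.43
eef_pos: [516.5, -125.4, 131.2]
tool_rot: [3.141, -0.001, -2.786]
contact_force: [-3.1, -0.7, 6.3]
width: 44.3
grip_force: 20.6
[-0.08609438  0.67934011 -0.07429248] [-3.05666365 -0.73882662  6.28664376]
```

Total 2.4 rad, steady. Continuing in small steps and watching Fz.

```bash
python3 -m pendant '[[40,0.4,0,0.3,0.12],[40,0,0,0.3,0.12],[40,0,0,0.3,0.12],[40,0,0,0,0]]'; python3 -c "
from h import *;s=arm.state();print(s['moment'],s['contact_force'])"
```

```text
t: 10.77
eef_pos: [516.4, -125.0, 130.3]
tool_rot: [3.14, -0.0, 3.138]
contact_force: [-2.4, 1.0, 5.0]
width: 44.4
grip_force: 20.5
[ 0.26112022  0.54466048 -0.05532716] [-2.39933432  1.02387458  4.98007828]
```

```bash
python3 -m pendant '[[40,0,0,0.3,0.12],[40,0,0,0.3,0.12],[40,0,0,0.2,0.12],[40,0,0,0,0]]'; python3 -c "
from h import *;s=arm.state();print(s['moment'],s['contact_force'])"
```

```text
t: 11.1
eef_pos: [516.4, -124.7, 129.4]
tool_rot: [3.14, -0.001, 2.78]
contact_force: [-1.7, 3.4, 5.3]
width: 44.4
grip_force: 20.5
[ 0.68410606  0.43869477 -0.10494857] [-1.66612893  3.36278701  5.26644259]
```

```bash
python3 -m pendant '[[40,0.3,0.3,0.3,0.12],[40,0,0,0.3,0.12],[40,0,0,0.3,0.12],[40,0,0,0,0]]'; python3 -c "
from h import *;s=arm.state();print(s['moment'],s['contact_force'])"
```

```text
t: 11.43
eef_pos: [516.6, -124.4, 128.5]
tool_rot: [3.14, -0.001, 2.422]
contact_force: [-1.5, 4.3, 4.3]
width: 44.2
grip_force: 20.5
[ 0.78397334  0.18678624 -0.05522353] [-1.51133218  4.28866721  4.25672003]
```

```bash
python3 -m pendant '[[40,0,0,0.3,0.12],[40,0,0,0.3,0.12],[40,0,0,0.3,0.12],[40,0,0,0,0]]'; python3 -c "
from h import *;s=arm.state();print(s['moment'],s['contact_force'])"
```

```text
t: 11.77
eef_pos: [516.9, -124.2, 127.6]
tool_rot: [3.14, -0.002, 2.063]
contact_force: [0.2, 5.8, 4.0]
width: 44.3
grip_force: 20.5
[ 1.07960068  0.04703301 -0.06980863] [0.20914276 5.77420958 3.97173445]
```

```bash
python3 -m pendant '[[40,0.6,0.3,0.3,0.12],[40,0,0,0.3,0.12],[40,0,0,0.3,0.12],[40,0,0,0,0]]'; python3 -c "
from h import *;s=arm.state();print(s['moment'],s['contact_force'])"
```

```text
t: 12.1
eef_pos: [517.3, -124.1, 127.6]
tool_rot: [3.14, -0.001, 1.703]
contact_force: [-2.0, 4.0, 9.3]
width: 44.4
grip_force: 20.8
[ 0.85798998  0.32640689 -0.16958787] [-1.99440189  4.01538255  9.3348486 ]
```

```bash
python3 -m pendant '[[40,0,0,0.3,0.12],[40,0,0,0.3,0.12],[40,0,0,0.3,0.12],[40,0,0,0,0]]'; python3 -c "
from h import *;s=arm.state();print(s['moment'],s['contact_force'])"
```

```text
t: 12.43
eef_pos: [517.7, -124.1, 127.5]
tool_rot: [3.139, -0.002, 1.343]
contact_force: [-3.4, 5.2, 15.5]
width: 44.2
grip_force: 21.2
[ 0.95783048  0.68838308 -0.14576639] [-3.43540432  5.22326701 15.49180869]
```

Seating was felt at about 3.9 rad: the tool's z stopped at 127.6 while Fz rose from 4 to 15 N. The extra turning has lifted the tamper by at most 1.8 mm, so I'll back it off while watching z.

```bash
python3 -m pendant '[[40,0,0,-0.7,0],[40,0,0,0,-0.1],[40,0,0,0,-0.1],[40,0,0,0,-0.1],[40,0,0,0,0]]'; python3 -c "
from h import *;s=arm.state();print(s['eef_pos'],s['moment'],s['contact_force'])"
```

```text
t: 12.85
eef_pos: [517.4, -124.1, 127.6]
tool_rot: [3.139, -0.001, 1.652]
contact_force: [-1.1, 3.5, 10.5]
width: 44.2
grip_force: 20.8
[ 517.3532946  -124.08539997  127.57020423] [0.86807966 0.41703265 0.10533202] [-1.12100682  3.51132984 10.48868026]
```

```bash
python3 -m pendant '[[40,0,0,0,-0.1],[40,0,0,0,-0.1],[40,0,0,0,0],[40,0,0,0,0]]'; python3 -c "
from h import *;s=arm.state();print(s['eef_pos'],s['moment'],s['contact_force'])"
```

```text
t: 13.18
eef_pos: [517.2, -124.1, 127.6]
tool_rot: [3.14, -0.0, 1.849]
contact_force: [-2.3, 4.2, 11.5]
width: 44.3
grip_force: 20.8
[ 517.15660633 -124.11932342  127.5671415 ] [0.83176935 0.53267828 0.17360421] [-2.34652444  4.24324976 11.50516866]
```

```bash
python3 -m pendant '[[40,0,0,0,-0.05],[40,0,0,0,-0.05],[40,0,0,0,0],[40,0,0,0,0]]'; python3 -c "
from h import *;s=arm.state();print(s['eef_pos'],s['moment'],s['contact_force'])"
```

```text
t: 13.52
eef_pos: [517.0, -124.2, 127.5]
tool_rot: [3.14, -0.0, 1.948]
contact_force: [-2.5, 4.3, 12.2]
width: 44.6
grip_force: 20.9
[ 517.04923092 -124.17294128  127.5424245 ] [0.80281281 0.57593063 0.04737848] [-2.53024873  4.32761329 12.19732136]
```

```bash
python3 -m pendant '[[40,0,0,0,-0.05],[40,0,0,0,-0.05],[40,0,0,0,0],[40,0,0,0,0]]'; python3 -c "
from h import *;s=arm.state();print(s['eef_pos'],s['moment'],s['contact_force'])"
```

```text
t: 13.85
eef_pos: [517.0, -124.2, 127.5]
tool_rot: [3.14, -0.0, 2.048]
contact_force: [-2.6, 4.0, 11.8]
width: 44.4
grip_force: 20.9
[ 516.97090779 -124.1762002   127.52937957] [0.74839621 0.64870489 0.10320921] [-2.5783247   3.98592093 11.84832844]
```

```bash
python3 -m pendant '[[40,0,0,0,-0.05],[40,0,0,0,-0.05],[40,0,0,0,-0.05],[40,0,0,0,0],[40,0,0,0,0]]'; python3 -c "
from h import *;s=arm.state();print(s['eef_pos'],s['moment'],s['contact_force'])"
```

```text
t: 14.27
eef_pos: [516.9, -124.3, 127.7]
tool_rot: [3.14, 0.0, 2.198]
contact_force: [-3.6, 4.2, 13.4]
width: 44.5
grip_force: 21.0
[ 516.86493895 -124.27645112  127.66158911] [ 0.78844189  0.79843177 -0.01444721] [-3.55502697  4.20939774 13.39451295]
```

```bash
python3 -m pendant '[[40,0,0,0,0.05],[40,0,0,0,0.05],[40,0,0,0,0.05],[40,0,0,-1,0],[40,0,0,0,0]]';  python3 -m pendant '[[60,0,0,0,0],[75,0,0,0,0],[90,0,0,0,0],[100,0,0,0,0],[100,0,0,0,0],[100,0,0,0,0],[100,0,0,0,0],[100,0,0,-20,0],[100,0,0,-40,0],[100,0,0,-40,0],[100,0,0,0,0],[100,0,0,0,0]]'
python3 - <<'E'
from h import *; import cv2
s=arm.state(); print(s["qpos"])
w=cams.camera("wrist"); sc=cams.camera("scene")
c=lambda im:im[185:285,320:420]
o=cv2.imread("pics/scene1.png")[...,::-1]
cv2.imwrite("pics/c2.png",np.hstack([cv2.resize(c(x),None,fx=4,fy=4,interpolation=cv2.INTER_CUBIC) for x in (o,sc)])[...,::-1])
cv2.imwrite("pics/w3.png",w[...,::-1])
E
```

```text
t: 14.68
eef_pos: [516.9, -124.2, 127.6]
tool_rot: [3.14, -0.0, 2.046]
contact_force: [-0.1, 4.6, 4.9]
width: 44.3
grip_force: 21.3
t: 15.68
eef_pos: [518.4, -125.1, 230.2]
tool_rot: [3.137, 0.004, 2.038]
contact_force: [0.5, 0.2, -1.1]
width: 85.5
grip_force: 0.0
[-2.36764931e-01  1.87469785e-01 -2.31191579e-01  1.14652325e+00
 -1.12952176e-04  8.66782536e-01]
```

View pics/w3.png

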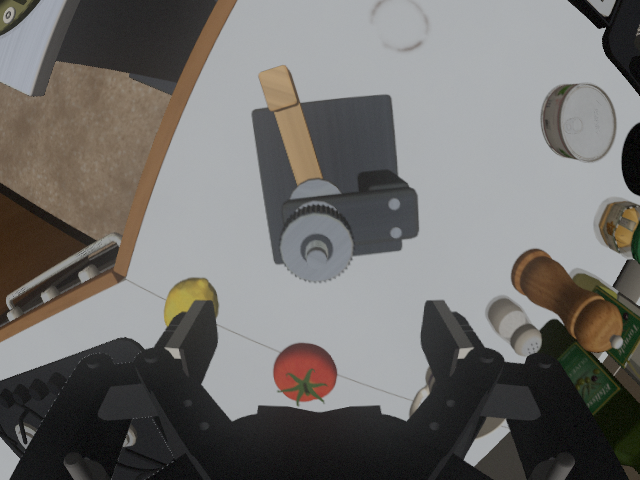

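View pics/c2.png

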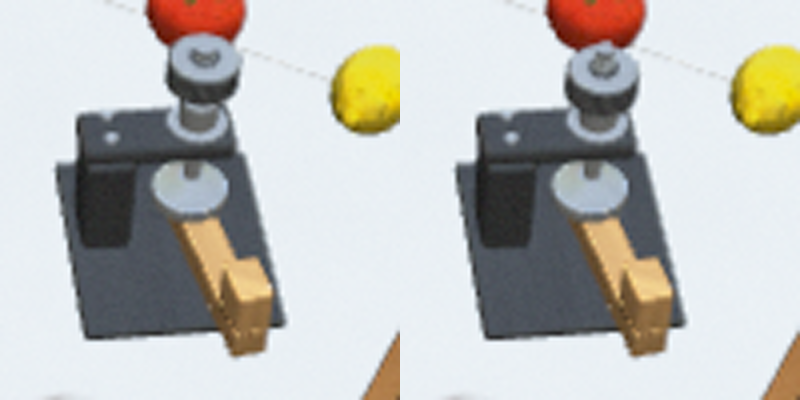

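The collar is down on the sleeve (crop 600,95), and the foot and gauge are unmoved. In the wrist view the gauge grip top is centred at about (279,88), and the bar runs to about (308,182).

Run:
```python
from h import *
g=wray((279,88),68); print("grip",g)
for p in [(260,72),(285,66),(299,105),(271,109)]: print(wray(p,68).round(1))
a=[wray(p,34) for p in [(273,112),(297,183),(299,107),(322,178)]]
for p in a: print(p.round(1))
for i in (0,2):
    d=a[i]-a[i+1]; print(np.degrees(np.arctan2(d[1],d[0])))
print("top:",ray("top",(335+118/5-.4,235+350/5-.4),68))
```

```text
grip [442.4533387  -45.24581943  68.        ]
[423.2 -40.   68. ]
[438.8 -27.5  68. ]
[462.5 -50.6  68. ]
[444.2 -62.9  68. ]
[442.6 -65.4  34. ]
[ 489.3 -112.9   34. ]
[461.  -51.7  34. ]
[507.2 -98.9  34. ]
134.54840424885614
134.33564124618582
top: [441.6822981  -44.77396977  68.        ]
```

```bash
python3 -m pendant '[[100,0,0,0,-0.1],[100,0,0,0,-0.1],[100,0,0,0,-0.11],[100,28,0.5,0,0],[100,28,0.5,0,0],[100,28,0.5,0,0],[100,26,0.3,0,0],[100,0,0,30,0],[100,0,0,30,0],[100,0,0,30,0],[100,0,0,30,0],[100,0,0,0,0],[100,0,0,0,0],[100,0,0,0,0]]'
python3 - <<'E'
from h import *; import cv2
print(arm.state()["eef_pos"],arm.state()["tool_rot"])
cv2.imwrite("pics/w4.png",cams.camera("wrist")[...,::-1])
E
```

```text
t: 16.95
eef_pos: [440.7, -45.0, 107.9]
tool_rot: [-3.141, -0.0, 2.348]
contact_force: [-0.1, -1.0, 1.2]
width: 85.1
grip_force: 0.0
[440.65607368 -44.95366381 107.92002904] [-3.14119875e+00 -4.50511247e-04  2.34776274e+00]
```

View pics/w4.png

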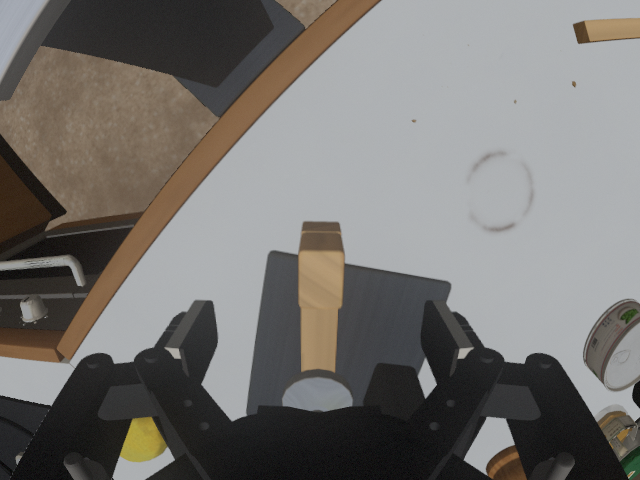

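The grip is centred between the jaws (top face at about (321,279)) and aligned with them.

```bash
python3 - <<'E'
from h import *
g=wray((321,279),68); s=arm.state(); R=Ro.from_euler("xyz",s["tool_rot"]).as_matrix(); print(g, R.T@(g-s["eef_pos"]))
print("edge",[wray(p,0).round(0) for p in [(330,50),(220,160)]])
E
python3 -m pendant '[[100,0,0.7,30,0],[100,0,0,30,0],[100,0,0,5,0],[100,0,0,0,0],[100,0,0,0,0]]'; python3 -m pendant '[[15,0,0,0,0],[15,0,0,0,0],[15,0,0,0,0],[15,0,0,0,0],[15,0,0,0,0],[15,0,0,0,0],[15,0,0,0,0],[15,0,0,0,0],[15,0,0,0,0],[15,0,0,0,0],[15,0,0,0,0],[15,0,0,0,0]]' 30
```

```text
[444.15214611 -45.09967279  68.        ] [-1.8426123   1.82210553 40.6163621 ]
edge [array([360.,  49.,   0.]), array([358., -53.,   0.])]
t: 17.42
eef_pos: [442.0, -44.6, 43.8]
tool_rot: [3.141, 0.001, 2.348]
contact_force: [1.0, -0.1, 0.6]
width: 85.4
grip_force: 0.0
t: 18.42
eef_pos: [441.4, -44.5, 43.0]
tool_rot: [3.141, 0.001, 2.347]
contact_force: [-1.4, -0.5, 5.9]
width: 23.9
grip_force: 29.3
```

```bash
python3 -m pendant '[[15,3,0,0,0],[15,6,0,0,0],[15,6,0,0,0],[15,6,0,0,0],[15,6,0,0,0],[15,6,0,0,0],[15,6,0,0,0],[15,6,0,0,0],[15,6,0,0,0],[15,6,0,0,0],[15,6,0,0,0],[15,3,0,0,0],[15,0,0,0,0],[15,0,0,0,0],[15,0,0,0,0],[15,0,0,0,0]]'; python3 -c "
from h import *; e=arm.state()['eef_pos'];print(np.hypot(e[0]-517,e[1]+125))"
```

```text
t: 19.75
eef_pos: [394.1, 3.1, 42.4]
tool_rot: [-3.141, -0.002, 2.348]
contact_force: [-3.0, 2.4, 5.7]
width: 23.9
grip_force: 29.2
177.46702233584975
```

```bash
python3 -m pendant '[[15,0,0,-10,0],[15,0,0,-10,0],[15,8,16,0,0],[15,8,16,0,0],[15,8,16,0,0],[15,8,16,0,0],[15,8,16,0,0],[15,8,16,0,0],[15,8,16,0,0],[15,8,16,0,0],[15,0,0,0,0],[15,0,0,10,0],[15,0,0,10,0],[15,0,0,4,0],[15,0,0,2,0],[15,0,0,2,0],[15,0,0,0,0],[15,0,0,0,0],[15,0,0,0,0]]'
```

```text
t: 21.33
eef_pos: [441.5, 137.9, 34.7]
tool_rot: [3.141, 0.0, 2.348]
contact_force: [-0.3, 1.7, -1.4]
width: 23.7
grip_force: 29.8
```

```bash
python3 -m pendant '[[15,0,0,1,0],[15,0,0,0.7,0],[15,0,0,0.5,0],[15,0,0,0,0],[15,0,0,0,0]]'
```

```text
t: 21.75
eef_pos: [441.6, 138.1, 33.0]
tool_rot: [3.141, 0.001, 2.348]
contact_force: [-2.5, -2.0, 7.7]
width: 23.9
grip_force: 30.9
```

Down on the worktop (Fz 7.7). Next I'll release, rise and look.

```bash
python3 -m pendant '[[15,0,0,-0.5,0],[30,0,0,0,0],[50,0,0,0,0],[70,0,0,0,0],[100,0,0,0,0],[100,0,0,0,0],[100,0,0,0,0],[100,0,0,-20,0],[100,0,0,-35,0],[100,0,0,-35,0],[100,0,0,-35,0],[100,0,0,0,0],[100,0,0,0,0],[100,0,0,0,0]]'
python3 - <<'E'
from h import *; import cv2
sc=cams.camera("scene"); o=cv2.imread("pics/scene1.png")[...,::-1]
c=lambda im:im[180:380,260:440]
cv2.imwrite("pics/c3.png",np.hstack([cv2.resize(c(x)[:,:],None,fx=k,fy=k,interpolation=cv2.INTER_CUBIC) for x,k in ((sc,3),)])[...,::-1])
z=lambda im:cv2.resize(im[185:285,320:420],None,fx=4,fy=4,interpolation=cv2.INTER_CUBIC)
cv2.imwrite("pics/c4.png",np.hstack([z(o),z(sc)])[...,::-1])
E
```

```text
t: 22.92
eef_pos: [441.1, 138.0, 157.5]
tool_rot: [3.141, 0.0, 2.348]
contact_force: [-0.3, -0.7, -0.2]
width: 85.4
grip_force: 0.0
```

View pics/c3.png

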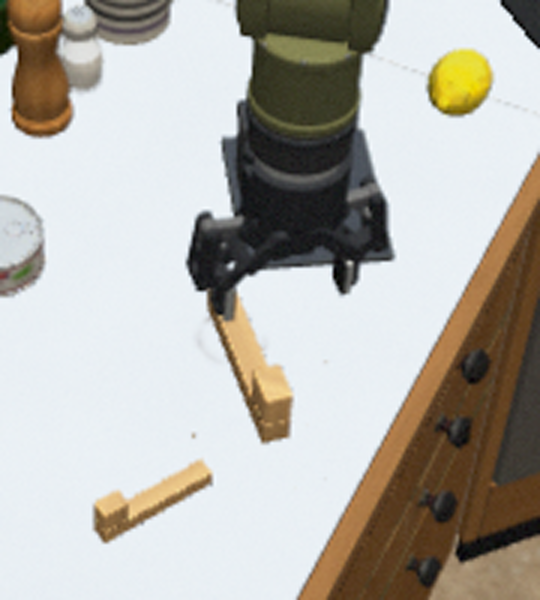

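View pics/c4.png

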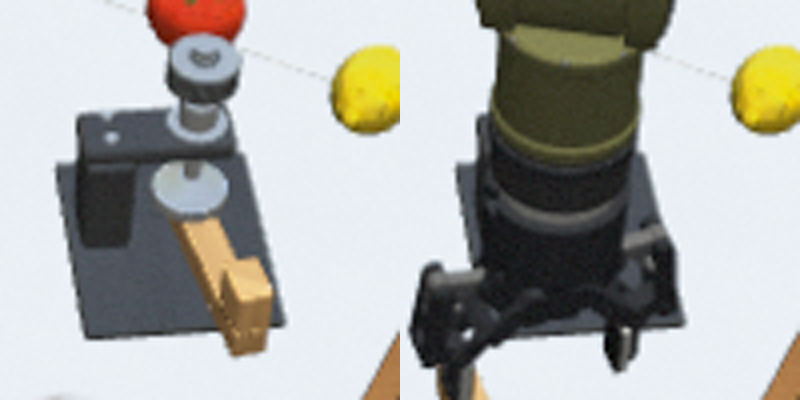

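The gauge lies upright and flat on the worktop, clear of the stand (crop 255,380), and the neighbours are untouched. The arm hides the foot, so I'll move aside and check the foot's height numerically.

```bash
python3 -m pendant '[[100,0,0,-30,0],[100,0,0,-30,0],[100,18,18,0,0],[100,18,18,0,0],[100,18,18,0,0],[100,18,18,0,0],[100,18,18,0,0],[100,18,18,0,0],[100,18,18,0,0],[100,0,0,0,0],[100,0,0,0,0],[100,0,0,0,0]]'
python3 - <<'E'
from h import *; import cv2
n=cv2.cvtColor(cams.camera("scene"),cv2.COLOR_RGB2GRAY); cv2.imwrite("pics/f.png",n)
o=cv2.cvtColor(cv2.imread("pics/scene1.png"),cv2.COLOR_BGR2GRAY)
up=lambda im:cv2.resize(im,None,fx=8,fy=8,interpolation=cv2.INTER_CUBIC)
def shift(x0,x1,y0,y1):
    T=up(o[y0:y1,x0:x1]); S=up(n[y0-3:y1+3,x0-3:x1+3]); r=cv2.matchTemplate(S,T,cv2.TM_CCOEFF_NORMED)
    _,m,_,l=cv2.minMaxLoc(r); return m,(np.array(l)-24)/8
print("foot",shift(356,379,228,236),"bridge",shift(339,360,210,245))
p=cams.camera_params("scene");T=np.linalg.inv(p["cam_to_world"]);f=240/np.tan(np.radians(p["vfov"]/2))
v=lambda z:(lambda c:c[1]/c[2]*f+p["cy"])(T@[517,-125,z,1]); print("px per mm up",v(45)-v(44))
E
```

```text
t: 23.97
eef_pos: [441.9, 315.3, 216.1]
tool_rot: [-3.138, -0.0, 2.348]
contact_force: [0.3, 0.2, -0.4]
width: 85.1
grip_force: 0.0
foot (0.9909882545471191, array([0.   , 0.125])) bridge (0.5588659644126892, array([ 0.375, -0.125]))
px per mm up -0.2600217501362181
```

```bash
python3 -c "
from rig import arm; print(arm.finish_job())"
```

```text
the job is handed in; nothing more can be done
None
```

I handed the job in: the collar is seated by feel on the sleeve. The gauge is drawn out and lies flat on the worktop clear of the stand. The foot looked unmoved to about 0.5 mm, the limit of the last camera check, and no judging result came back.

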